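Park the swinging cup rack over the drip tray

ROBOT

A 6-joint arm with a two-finger parallel gripper is mounted at the origin on the work surface. World frame = base frame: x ahead of the robot, y to its left, z up, the work surface at z = 0. Lengths are in m, angles in rad, forces in N, time in s.
With the tool pointing down it reaches from about 0.275 to 0.875 m from the base axis. Payload 12.5 kg.
Tool frame: the origin (TCP) lies at the very end of the fingers, on their centre line; the grasp point (between the pads) lies 19 mm behind it; z points along the fingers, y is the line along which they close (so a half turn about z gives the same grasp; the last joint's range is limited). The gripper opens to 85 mm and grips with 20 to 120 N. Pads are 22 mm wide; open, the fingers measure 114 mm over their backs; the gripper's body (76 mm by 85 mm) begins 54 mm behind the grasp point. The pads swing forward as they close: fully open they stand 13 mm farther back than shut.
Start: joints at [-1.238, 0.351, 1.652, -0, 1.139, -0.085], TCP at [0.223, -0.503, 0.231] pointing down, gripper open.
Joint ranges: [-2.75, 2.75], [-0.79, 2.1], [0.01, 2.65], [-1.57, 4.71], [0.07, 3.14], [-2.87, 2.87]. Speed limits (rad/s): [2.22, 2.22, 2.79, 3.14, 3.14, 3.14].

INTERFACE

Orientations are given as a 3x3 rotation matrix whose columns are the frame's x, y, z axes.
In Python, from bench import manip gives the robot as it stands. Calls block until the motion is done:
- manip.move_ptp(position, orientation): joint-space move of the TCP to a pose.
- manip.move_l(position, attitude=None, max_speed=0.15): straight line of the TCP; attitude=None keeps the orientation; max_speed is the mean speed in m/s.
- manip.move_j(angles): joint-space move.
- manip.set_gripper(opening, effort=None): opening from 0.0 (shut) to 1.0 (fully open); effort is the grip in N (None keeps the last); returns when the fingers have stopped.
- manip.dwell(seconds).
- manip.inverse_kinematics(position, orientation): joint angles nearest the present ones, or None.
- manip.grab_frame(name): name is "side" or "top" or "wrist"; returns (picture, depth): 480x640x3 uint8, red, green, blue; 480x640 float32, m along the optical axis (not along the pixel's ray), 0 where there is no reading.
- manip.get_calibration(name): a dict with "camera_matrix" (3x3 intrinsics, pixels), "R" (3x3) and "t" (3): a world point X has camera coordinates R X + t. Camera axes: x right, y down, z forward; pixel columns grow to the right and rows downward; lengths in m; the calibration is good to about 2 mm. A picture is of the moment at which its call begins: read the wrist's pose just before it. get_calibration takes no time and is no camera call; for the wrist camera it gives the pose at the moment of the call.
A pose or a line that the arm cannot do raises manip.Unreachable and nothing moves.
- manip.sign_off(): hands the job in; it is judged then, once.
Trained networks look in the newest picture that a camera, given by its name, has taken for a name from the list of things; names that differ only in an ending like _2 or _b are one class to them, and where a whole thing is asked for, a point or a joint stands for the part that bears it (a point fixed in the world has none). Each returns a list of dicts, best first, with "confidence" (0 to 1); they miss things now and then, are a little off and sometimes report something else, mostly with a low value. They report only what shows in the picture. A call takes as long as a camera call.
- manip.look_for(camera, name): "at" ([x, y, z] in m, in world coordinates, good to about 4 mm: the middle of the surface that is visible of it).
Readings, each from a call of its own:
- manip.current_time(): time.
- manip.current_qpos(): joint angles.
- manip.current_joint_vel(): joint speeds.
- manip.current_joint_torque(): joint torques, N m.
- manip.current_ee_pos(): TCP position.
- manip.current_tcp_rot(): TCP orientation.
- manip.current_force(): force on the tool from outside, world axes, zero at the start.
- manip.current_ft_torque(): the same for the moment, N m.
- manip.current_grip_width(): opening from 0.0 (shut) to 1.0 (fully open).
- manip.current_grip_force(): force on a finger pad.
Only numpy, scipy, OpenCV 4.12 (cv2) and the standard library are available. Lean on these libraries where they do the work, as an engineer would, in place of code of your own. Each camera call takes 0.05 s, during which the arm holds its last target. There are 200 camera calls.

TASK

Pull the hanging cup rack off its parking bump by the red knob of its carriage and slide it along the rail until it hangs centred over the green drip tray. Getting off the bump sets the rack swinging: damp that by moving the knob only, without going back to the bump, never touching the rack or cups and never letting it swing wildly, keep it hanging still over the tray for five seconds, then let go of the knob and leave it centred and still. Leave the jar, mug and crock alone.

Things in the scene. Friction and masses are not known exactly. Their poses are not given: they have to be found in the camera images.
- gantry: Fixed steel frame: rail 760 mm long, 18 mm thick, axis 250 mm high, on an inverted-U leg frame (200 mm wide across the rail) at each end. Origin on the counter under the rail's middle; y along the rail towards the parking end, x across it, z up. It may stand turned a little.
- bump (a point): Centre of the orange rubber parking bump, a fixed 30 mm diameter cylinder lying across the rail's line, at gantry y = 232 mm, 28 mm above the counter.
- knob (a point): Centre of the red grip knob on the grey carriage, 305 mm above the counter: 40 mm across the rail, 34 mm along it, 50 mm high. Pinch from above, fingers closing along the rail. The carriage body (50 mm across, 70 mm along the rail) begins 33 mm below this point. Axes as the gantry's.
- carriage (a joint): Travel (m) of the carriage along the rail towards the gantry's -y: 0 parked at the end of its travel (knob at gantry y = +220 mm), up to 0.44. About 1 N rolling friction and 2 N s/m drag, carriage mass 0.4 kg; it stays where it is left.
- rack (a joint): Swing angle (rad) of rack and cups: 0 level, positive with the foot swung towards the parking end. Free swing: angle'' = -W2*angle + a/LE, a = acceleration of joint carriage, nominally W2 = 24.4 1/s2 (period 1.27 s), LE = 9.81/W2 m. Nearly undamped: over a minute to die out.
- pivot (a point): Pivot axle of the rack, across the rail, on the carriage 125 mm straight under the knob centre. The rack: steel shelf 360 mm long along the rail, 50 mm wide, 75 mm under the pivot, one upside-down cup (72 mm wide, 55 mm high) on each end 150 mm from the middle, blue at the parking end, white at the other. Rack and cups about 0.87 kg.
- foot (a point): Centre of the rack's yellow foot roller (30 mm diameter) at the lower end of its thin central keel, 130 mm from the pivot. It swings with the rack. At the start it leans on the bump with the rack at 0.22 rad; pulled away, it rides over the bump and lets go near 0.3 rad, then swings freely.
- drip_tray: Fixed green plastic drip tray on the counter under the rail, 140 mm across, 380 mm along the rail (its own y, parallel to the gantry's y) and 18 mm high; origin at the centre of its underside, a yellow stripe across its middle. Centred means the knob is right above its origin along the rail.
- pasta_jar: Amber storage jar, 90 mm diameter, 170 mm high, a bystander; origin at the centre of its underside.
- mug: White mug, 80 mm diameter, 90 mm high, a bystander; origin at the centre of its underside.
- crock: White utensil crock, 100 mm diameter, 130 mm high, a bystander; origin at the centre of its underside.

How it is judged:
By the outcome, as a careful person would: the job done as asked, in the order asked, and still so for the second after the job is handed in, with the robot touching nothing.
It also fails if it takes over 48 s, if anything falls off the work surface, if the arm or the gripper's body presses on something with over 40 N, if the wrist force passes 120 N, or if a joint passes its speed limit or range.

## Working session

There is one attempt and no reset: what is moved stays moved. The work goes in short steps, each a Python script; the robot and the scene stay as the last script left them, time stands still between calls to the robot, and variables do not carry over. Pictures are saved under pics/ and viewed, at most 10 in all, crops included, and the job is handed in when it is done.

```bash
ls; mkdir -p pics; python3 - <<'E'
from bench import manip
import cv2,numpy as np
print(manip.current_time())
for c in("side","top"):
    p,d=manip.grab_frame(c); cv2.imwrite(f"pics/{c}0.png",p[:,:,::-1]); np.save(f"pics/{c}0d.npy",d)
    k=manip.get_calibration(c);print(c,k)
    for n in("knob","foot","bump","drip_tray","pivot","pasta_jar","mug","crock","gantry","carriage","rack"):
        try:r=manip.look_for(c,n);print(c,n,[(np.round(x["at"],3).tolist(),round(x["confidence"],2)) for x in r[:2]])
        except Exception as e:print(n,e)
print(manip.current_time())
E
```

```text
pics
0.0
side {'camera_matrix': array([[605.03494039,   0.        , 320.54775904],
       [  0.        , 605.03494039, 246.17189462],
       [  0.        ,   0.        ,   1.        ]]), 'R': array([[ 0.99207832, -0.12524564, -0.0097021 ],
       [-0.07038914, -0.49026099, -0.86872869],
       [ 0.10404792,  0.86252982, -0.49519323]]), 't': array([-0.64881959,  0.23508527,  1.21972851])}
side knob [([0.515, 0.225, 0.135], 0.65)]
side foot [([0.518, 0.203, 0.117], 0.8)]
side bump []
side drip_tray [([0.498, -0.11, 0.007], 0.97)]
side pivot [([0.525, 0.202, 0.122], 0.73)]
side pasta_jar [([0.707, -0.008, 0.108], 0.57), ([0.724, -0.187, 0.056], 0.17)]
side mug [([0.725, -0.183, 0.057], 0.65)]
side crock [([0.743, 0.228, 0.11], 0.91), ([0.523, 0.199, 0.122], 0.66)]
side gantry [([0.517, 0.201, 0.117], 0.65), ([0.503, -0.059, 0.212], 0.57)]
side carriage [([0.516, 0.228, 0.139], 0.94)]
side rack [([0.517, 0.202, 0.119], 0.7)]
top {'camera_matrix': array([[569.43768312,   0.        , 318.04592703],
       [  0.        , 569.43768312, 232.77147094],
       [  0.        ,   0.        ,   1.        ]]), 'R': array([[-1.83589836e-06, -9.99809181e-01, -1.95346389e-02],
       [-9.99346622e-01,  7.07878292e-04, -3.61362461e-02],
       [ 3.61431787e-02,  1.95218090e-02, -9.99155929e-01]]), 't': array([0.05060588, 0.64850073, 1.12780364])}
top knob [([0.527, 0.23, 0.148], 0.97)]
top foot [([0.529, 0.236, 0.131], 0.8), ([0.708, 0.029, 0.167], 0.29)]
top bump [([0.51, 0.203, 0.257], 0.85)]
top drip_tray [([0.505, -0.06, 0.01], 0.98)]
top pivot [([0.526, 0.234, 0.131], 0.84), ([0.707, 0.028, 0.167], 0.48)]
top pasta_jar [([0.707, 0.031, 0.17], 0.63)]
top mug [([0.731, -0.168, 0.025], 0.98)]
top crock [([0.748, 0.247, 0.068], 0.8), ([0.71, 0.029, 0.169], 0.28)]
top gantry [([0.506, 0.202, 0.257], 0.81)]
top carriage [([0.526, 0.233, 0.151], 0.82)]
top rack [([0.528, 0.237, 0.128], 0.91)]
1.2
```

View pics/side0.png

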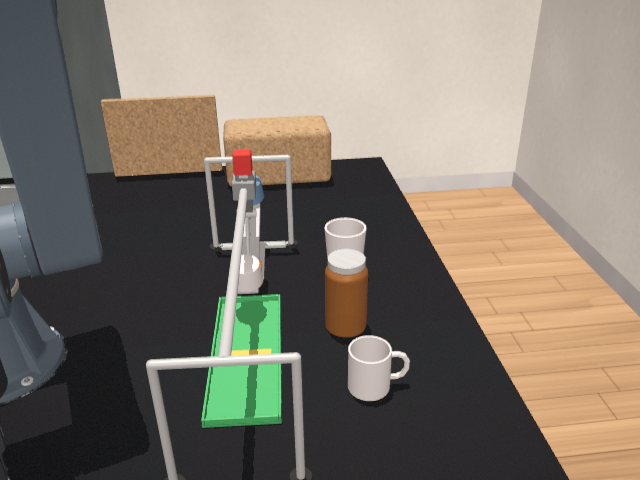

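View pics/top0.png

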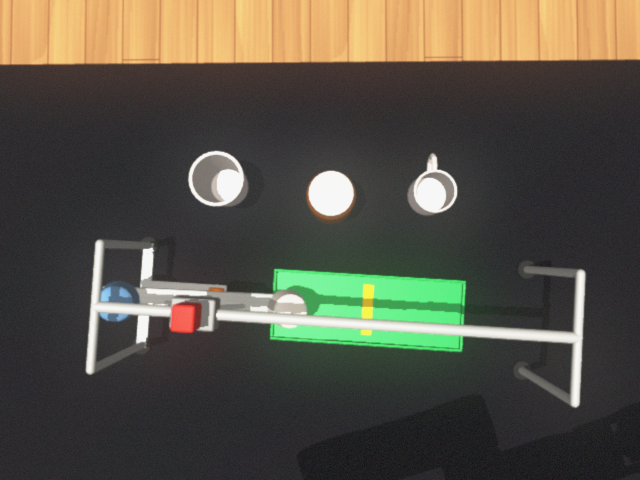

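The side view shows the red knob at (243,162), with the rack under it towards the far end and the tray stripe at (250,353). The top view shows the knob at (184,317), stripe at (368,310), and the rail turned slightly. Next I measure them from colour and depth.

```bash
cat > h.py <<'E'
from bench import manip
import cv2,numpy as np
def cloud(c,p,d):
    k=manip.get_calibration(c);K=k["camera_matrix"];v,u=np.mgrid[:480,:640]
    P=np.stack([(u-K[0,2])/K[0,0]*d,(v-K[1,2])/K[1,1]*d,d],-1)
    return (P-k["t"])@k["R"],cv2.cvtColor(p,cv2.COLOR_RGB2HSV)
E
python3 - <<'E'
from h import *
for c in("top","side"):
    p=cv2.imread(f"pics/{c}0.png")[:,:,::-1].copy();d=np.load(f"pics/{c}0d.npy");W,h=cloud(c,p,d)
    H,S,V=h[...,0],h[...,1],h[...,2];ok=d>0
    red=ok&((H<6)|(H>174))&(S>170)&(V>100)&(W[...,2]>.25)
    R=W[red];print(c,"knob",red.sum(),np.percentile(R,[3,50,97],axis=0).round(4).tolist())
    T=R[R[:,2]>.322];print(" top face",len(T),T.mean(0).round(4),T.min(0).round(4),T.max(0).round(4)) if len(T) else 0
    rail=ok&(S<60)&(W[...,2]>.235)&(W[...,2]<.268)&(abs(W[...,0]-.51)<.05)&(W[...,1]<.14)&(W[...,1]>-.40)
    A=W[rail];f=np.polyfit(A[:,1],A[:,0],1);print(" rail",f,"resid",np.std(A[:,0]-np.polyval(f,A[:,1])),A[:,2].max(),"y range")
    g=ok&(H>45)&(H<80)&(S>120)&(V>60)&(W[...,2]<.04);G=W[g]
    r=cv2.minAreaRect(G[:,:2].astype(np.float32));print(" tray",r,np.median(G[:,2]))
    y=ok&(H>20)&(H<35)&(S>150)&(V>100)&(W[...,2]<.03)&(abs(W[...,0]-.5)<.1);Y=W[y];print(" stripe",y.sum(),cv2.minAreaRect(Y[:,:2].astype(np.float32)),np.median(Y[:,2]))
    a=ok&(S<60)&(W[...,2]>.23)&(W[...,2]<.275)&(W[...,1]>-.5)&(W[...,1]<.4)&(abs(W[...,0]-.51)<.13);A=W[a];print(" gantry top y",A[:,1].min(),A[:,1].max())
E
```

```text
top knob 244 [[0.495, 0.223, 0.3194], [0.5126, 0.232, 0.3284], [0.5334, 0.2555, 0.3314]]
 top face 236 [0.5136 0.2369 0.3282] [0.4932 0.2227 0.3223] [0.534  0.2573 0.333 ]
 rail [0.01893271 0.49844236] resid 0.01570652167635238 0.26310715750124425 y range
 tray ((0.49424245953559875, -0.048677459359169006), (0.3884175419807434, 0.14520666003227234), 86.48236083984375) 0.005375142676188889
 stripe 348 ((0.49551624059677124, -0.047435302287340164), (0.01951730065047741, 0.09791049361228943), 86.48207092285156) 0.005798906873926356
 gantry top y -0.37116181446735946 0.3999948201931954
side knob 447 [[0.4952, 0.2216, 0.2846], [0.5135, 0.2272, 0.3115], [0.532, 0.2496, 0.3302]]
 top face 141 [0.5143 0.2345 0.3278] [0.4953 0.2191 0.3221] [0.5326 0.2594 0.332 ]
 rail [-0.00287463  0.4951597 ] resid 0.02034793719979843 0.26112843371482153 y range
 tray ((0.4950398802757263, -0.029798224568367004), (0.4167737364768982, 0.14443407952785492), 86.38644409179688) 0.004567638838864245
 stripe 36 ((0.5098405480384827, -0.04151047021150589), (0.014412964694201946, 0.017230253666639328), 78.01847839355469) 0.0054862894016075026
 gantry top y -0.37078015913823176 0.3999665595069634
```

```bash
cat >> h.py <<'E'
KN=np.array([.5138,.2385]);TR=np.array([.4948,-.0480])
U=np.array([.0630,.998]);U/=np.linalg.norm(U);N=np.array([U[1],-U[0]])
def rot(s):
    y=np.array([s*U[0],s*U[1],0]);z=np.array([0,0,-1.]);return np.stack([np.cross(y,z),y,z],1)
def swing(W,ok,kn,lo=.035,hi=.108):
    q=W[...,:2]-kn;s=q@U;c=q@N;z=W[...,2]
    m=ok&(abs(c)<.022)&(abs(s)>lo)&(abs(s)<hi)&(z>.05)&(z<.17)
    s,z=s[m],z[m]
    if len(s)<30:return np.nan,len(s),0
    for _ in range(6):
        f=np.polyfit(s,z,1);r=abs(z-np.polyval(f,s));k=r<max(.006,2*np.median(r));s,z=s[k],z[k]
    return np.arctan(f[0]),len(s),f[1]
E
python3 - <<'E'
from h import *
for c in("top","side"):
    p=cv2.imread(f"pics/{c}0.png")[:,:,::-1].copy();d=np.load(f"pics/{c}0d.npy");W,h=cloud(c,p,d)
    print(c,swing(W,d>0,KN))
print("tray travel",(KN-TR)@U,"cross",(KN-TR)@N)
R0=manip.current_tcp_rot();print(R0.round(2).tolist())
for s in(1,-1):
    for P in(KN,TR):print(s,np.round(manip.inverse_kinematics([*P,.286],rot(s)),2))
E
```

```text
top (np.float64(0.216786301118565), 831, np.float64(0.10806565187301916))
side (np.float64(0.19576843005057235), 201, np.float64(0.108092536374054))
tray travel 0.2871278762524943 cross 0.0009125123189994803
[[0.91, 0.41, 0.0], [0.41, -0.91, -0.0], [0.0, 0.0, -1.0]]
1 [ 0.35  0.33  1.54 -0.    1.27 -1.16]
1 [-0.19  0.2   1.71 -0.    1.23 -1.7 ]
-1 [ 0.35  0.33  1.54 -0.    1.27  1.99]
-1 [-0.19  0.2   1.71 -0.    1.23  1.44]
```

```bash
python3 - <<'E'
from h import *
R=rot(1);p=manip.current_ee_pos()
manip.move_l([p[0],p[1],.40],max_speed=.25)
manip.move_ptp([*KN,.40],R)
manip.move_l([*KN,.286],max_speed=.1)
print(manip.current_time(),manip.current_ee_pos(),manip.current_force())
manip.set_gripper(0.0,60)
print(manip.current_time(),manip.current_grip_width()*85,manip.current_grip_force(),manip.current_force().round(2),manip.current_ee_pos())
for c in("top","side"):
    im,d=manip.grab_frame(c);cv2.imwrite(f"pics/{c}1.png",im[:,:,::-1]);W,h=cloud(c,im,d);print(swing(W,d>0,KN))
E
```

```text
6.1167 [0.51404648 0.23858996 0.28663675] [0.29357918 0.2027174  0.20112327]
6.6417 33.43322992879997 61.09952688217163 [-0.2   1.04  5.48] [0.51393728 0.23867882 0.28651411]
(np.float64(0.24686092378449395), 554, np.float64(0.1087910688229384))
(np.float64(0.21938907037041117), 201, np.float64(0.10877341120090754))
```

View pics/top1.png

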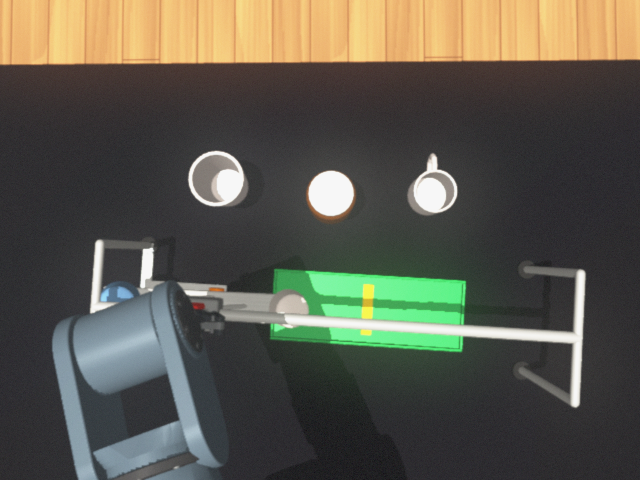

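View pics/side1.png

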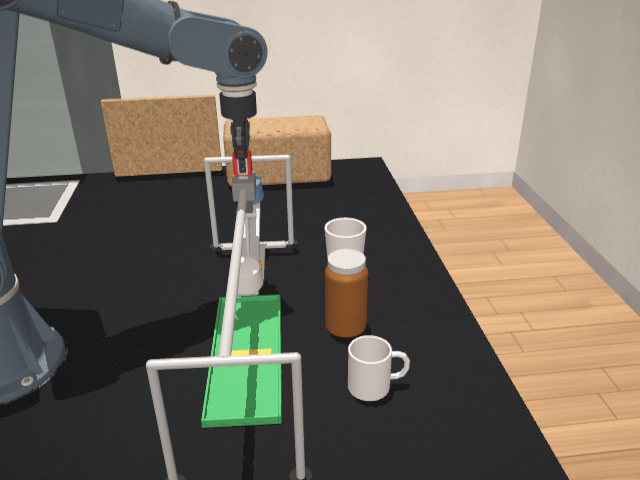

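The knob is gripped: the side view shows the fingers on it at (243,160), and the rack is still on the bump. Next I pull it off slowly and measure the swing.

```bash
cat >> h.py <<'E'
from scipy.optimize import least_squares
Z0=.2865
def measure(n,tag,cam="top"):
    D=[]
    for i in range(n):
        t=manip.current_time();e=manip.current_ee_pos();im,d=manip.grab_frame(cam);D.append((t,e,im,d))
    out=[]
    for t,e,im,d in D:
        W,_=cloud(cam,im,d);a,k,z=swing(W,d>0,e[:2]);out.append((t,a,k))
    o=np.array(out);np.save(f"pics/{tag}.npy",o);cv2.imwrite(f"pics/{tag}.png",D[-1][2][:,:,::-1]);return o
def fit(o,w=None,off=None):
    o=o[~np.isnan(o[:,1])];T=o[-1,0];t=o[:,0]-T
    def f(p):return p[0]*np.cos(p[3]*t)+p[1]*np.sin(p[3]*t)+p[2]-o[:,1]
    def g(p):
        p=list(p)+[0,0];return f([p[0],p[1],p[2] if off is None else off,w or p[3]])
    x0=[.1,.1,0,4.94]
    r=least_squares(g,x0,loss="soft_l1",f_scale=.01);p=r.x;
    if w:p[3]=w
    if off is not None:p[2]=off
    return T,p,np.std(f(p))   # theta = p0 cos w(t-T)+p1 sin w(t-T)+p2
E
python3 - <<'E'
from h import *
e=manip.current_ee_pos();t0=manip.current_time()
tgt=e[:2]-.060*U
manip.move_l([*tgt,Z0],max_speed=.03)
print("pull",t0,manip.current_time(),manip.current_ee_pos(),manip.current_force().round(1))
o=measure(28,"m1");print(np.c_[o[:,0],o[:,1].round(3),o[:,2]].tolist())
for w in(None,4.94):print(fit(o,w))
E
```

```text
pull 6.7417 8.8833 [0.51017508 0.17872855 0.28651949] [-2.2 -0.4  5.6]
[[8.8833, 0.303, 695.0], [8.9333, 0.335, 684.0], [8.9833, 0.349, 678.0], [9.0333, 0.339, 688.0], [9.0833, 0.308, 686.0], [9.1333, 0.258, 707.0], [9.1833, 0.193, 763.0], [9.2333, 0.115, 753.0], [9.2833, 0.031, 681.0], [9.3333, -0.059, 680.0], [9.3833, -0.141, 652.0], [9.4333, -0.183, 518.0], [9.4833, -0.22, 484.0], [9.5333, -0.251, 459.0], [9.5833, -0.272, 453.0], [9.6333, -0.281, 438.0], [9.6833, -0.244, 445.0], [9.7333, -0.235, 475.0], [9.7833, -0.182, 518.0], [9.8333, -0.161, 641.0], [9.8833, -0.08, 675.0], [9.9333, 0.005, 701.0], [9.9833, 0.091, 730.0], [10.0333, 0.171, 766.0], [10.0833, 0.237, 724.0], [10.1333, 0.291, 695.0], [10.1833, 0.329, 695.0], [10.2333, 0.342, 684.0]]
(np.float64(10.2333), array([0.3132156 , 0.0489879 , 0.03016872, 4.83837431]), np.float64(0.014317436925519829))
(np.float64(10.2333), array([0.31445055, 0.02854284, 0.02475883, 4.94      ]), np.float64(0.015528318659753754))
```

```bash
cat >> h.py <<'E'
LE=.402
TT=np.linspace(0,1,401)
PROF={"minjerk":30*TT**2-60*TT**3+30*TT**4,"cubic":6*TT*(1-TT),"trap":np.clip(np.minimum(TT,1-TT)*4.5,0,1.5)*1.0}
for k in PROF:PROF[k]=PROF[k]/np.trapezoid(PROF[k],TT)
def S(T,w=4.97,k="minjerk"):return np.trapezoid(PROF[k]*np.cos(w*T*(TT-.5)),TT)
E
python3 - <<'E'
from h import *
o=np.load("pics/m1.npy");g=o[o[:,2]>600]
for w in(None,4.94,5.0):T,p,s=fit(g,w);print(T,p,s,"amp",np.hypot(*p[:2]),"peak",T+np.arctan2(p[1],p[0])/p[3])
print("rest",(manip.current_ee_pos()[:2]-TR)@U,manip.current_time())
for T in(.5,.6,.7,.8,.9,1.,1.1,1.2):print(T,[round(S(T,k=k),3) for k in PROF])
E
```

```text
10.2333 [ 3.46466894e-01  2.07501681e-02 -4.31607176e-04  4.98971467e+00] 0.0017296934353996064 amp 0.3470877098373316 peak 10.245288523899639
10.2333 [3.43019864e-01 3.17058647e-02 4.41903098e-03 4.94000000e+00] 0.0033549455147412733 amp 0.34448205932788734 peak 10.251957829742905
10.2333 [ 3.47178845e-01  1.84352632e-02 -1.42703228e-03  5.00000000e+00] 0.0018339005556609104 amp 0.34766795811314327 peak 10.243910073671017
rest 0.22726209631073777 10.2833
0.5 [np.float64(0.894), np.float64(0.854), np.float64(0.864)]
0.6 [np.float64(0.851), np.float64(0.795), np.float64(0.809)]
0.7 [np.float64(0.801), np.float64(0.728), np.float64(0.747)]
0.8 [np.float64(0.747), np.float64(0.657), np.float64(0.68)]
0.9 [np.float64(0.689), np.float64(0.581), np.float64(0.608)]
1.0 [np.float64(0.628), np.float64(0.504), np.float64(0.535)]
1.1 [np.float64(0.565), np.float64(0.427), np.float64(0.461)]
1.2 [np.float64(0.502), np.float64(0.351), np.float64(0.388)]
```

```bash
python3 - <<'E'
from h import *
e=manip.current_ee_pos();d=(e[:2]-TR)@U;tgt=e[:2]-d*U
manip.dwell(10.36-manip.current_time());t0=manip.current_time()
manip.move_l([*tgt,Z0],max_speed=d/.93)
print("move",t0,manip.current_time(),manip.current_ee_pos(),tgt,manip.current_force().round(1))
o=measure(26,"m2");print(np.c_[o[:,0],o[:,1].round(3),o[:,2]].tolist())
for w in(None,4.99):print(fit(o,w))
E
```

```text
move 10.3583 11.4417 [ 0.49594664 -0.0473116   0.28650336] [ 0.49584722 -0.04806611] [-0.4 -0.3  4. ]
[[11.4417, -0.074, 949.0], [11.4917, -0.056, 950.0], [11.5417, -0.031, 948.0], [11.5917, -0.006, 936.0], [11.6417, 0.02, 925.0], [11.6917, 0.046, 921.0], [11.7417, 0.066, 910.0], [11.7917, 0.086, 906.0], [11.8417, 0.098, 906.0], [11.8917, 0.104, 895.0], [11.9417, 0.106, 905.0], [11.9917, 0.096, 902.0], [12.0417, 0.082, 907.0], [12.0917, 0.063, 918.0], [12.1417, 0.042, 917.0], [12.1917, 0.015, 937.0], [12.2417, -0.011, 940.0], [12.2917, -0.037, 946.0], [12.3417, -0.06, 956.0], [12.3917, -0.08, 949.0], [12.4417, -0.095, 941.0], [12.4917, -0.102, 947.0], [12.5417, -0.106, 947.0], [12.5917, -0.102, 942.0], [12.6417, -0.092, 948.0], [12.6917, -0.073, 945.0]]
(np.float64(12.6917), array([-7.34735609e-02,  7.52015339e-02, -7.52272682e-04,  5.05116498e+00]), np.float64(0.0009451823727868345))
(np.float64(12.6917), array([-7.66499460e-02,  7.18711584e-02, -1.62797884e-03,  4.99000000e+00]), np.float64(0.0016925665997963993))
```

View pics/m2.png

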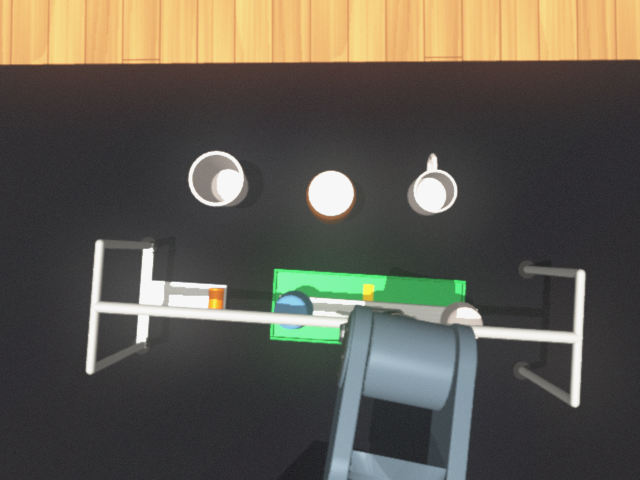

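The rack is over the tray, with the stripe partly hidden under the shelf at (368,292). The residual swing is a clean 0.106 rad. The response matches a minimum-jerk profile with about 10 ms of lag, so I cancel it with an out-and-back pair half a period apart.

```bash
cat >> h.py <<'E'
def damp(o,home,w=5.03,T=.3,lag=.007,gain=1.04):
    t,p,s=fit(o,w);A=np.hypot(p[0],p[1]);pk=t+np.arctan2(p[1],p[0])/w
    hp=np.pi/w;c=pk;now=manip.current_time();sg=-1
    while c-T/2-lag<now+.05:c+=hp;sg=-sg
    # at +peak (sg=-1) step back towards parking (-d travel); at trough step forward
    d=A/2*LE*.965/(S(T,w)*gain)
    for i in range(2):
        q=np.array(home)-(sg*d*U if i==0 else 0)
        manip.dwell(max(0,c-T/2-lag-manip.current_time()));ts=manip.current_time()
        manip.move_l([*q,Z0],max_speed=d/T);print("step",sg,d,ts,ts-(c-T/2-lag),manip.current_time());c+=hp
E
python3 - <<'E'
from h import *
o=np.load("pics/m2.npy");e=manip.current_ee_pos();d=(e[:2]-TR)@U;home=e[:2]-d*U;print(d)
damp(o,home)
o=measure(26,"m3");print(manip.current_ee_pos(),o[:,1].round(4).tolist())
for w in(None,5.03):T,p,s=fit(o,w);print(T,p,s,np.hypot(*p[:2]))
E
```

```text
-3.444067746275506e-05
step -1 0.020420894936547963 13.0 -0.003805146800358372 13.45
step -1 0.020420894936547963 13.625 -0.003376250893756705 14.075
[ 0.4958939  -0.04796136  0.28648866] [-0.0062, -0.009, -0.01, -0.0102, -0.0102, -0.01, -0.0059, -0.0054, -0.002, -0.0014, 0.0017, 0.0035, 0.0056, 0.0069, 0.0078, 0.008, 0.0082, 0.0074, 0.0063, 0.0033, 0.0016, -0.0, -0.0015, -0.0047, -0.0067, -0.0087]
15.325 [-7.52403768e-03 -5.13195782e-03 -7.74259489e-04  5.15808615e+00] 0.0006217866442483423 0.009107586620981609
15.325 [-7.14767986e-03 -5.64322435e-03 -9.39026281e-04  5.03000000e+00] 0.0006673942270884449 0.009106882483047574
```

```bash
python3 - <<'E'
from h import *
o=np.load("pics/m3.npy");e=manip.current_ee_pos();d=(e[:2]-TR)@U;home=e[:2]-d*U
damp(o,home)
o=measure(24,"m4");print(manip.current_ee_pos())
for w in(None,5.03):T,p,s=fit(o,w);print(T,p,s,np.hypot(*p[:2]))
E
```

```text
step -1 0.001769292747841157 15.925 -0.000437292788912913 16.375
step -1 0.001769292747841157 16.55 -8.39688231124569e-06 17.0
[ 0.49588994 -0.0479891   0.28650666]
18.15 [ 3.20045363e-04  5.02419362e-04 -9.77190500e-04  4.15233843e+00] 0.0007305130392369113 0.0005956964411475203
18.15 [ 4.32745860e-04  2.71821344e-04 -1.09783868e-03  5.03000000e+00] 0.0007315801421469797 0.0005110340719465779
```

Residual swing is 0.5 mrad. Now I hold, release, retreat and verify.

```bash
python3 - <<'E'
from h import *
manip.dwell(5.6);e=manip.current_ee_pos()
manip.set_gripper(1.0);print("open",manip.current_time(),manip.current_grip_width(),manip.current_force().round(1))
manip.dwell(.3)
manip.move_l([e[0],e[1],.42],max_speed=.12)
q=manip.current_qpos();q[0]-=.8;manip.move_j(q)
print(manip.current_time())
o=measure(24,"m5");T,p,s=fit(o,5.03);print(T,p,s,np.hypot(*p[:2]))
for c in("top","side"):
    im,d=manip.grab_frame(c);W,h=cloud(c,im,d);H,Sa,V=h[...,0],h[...,1],h[...,2]
    R=W[(d>0)&((H<6)|(H>174))&(Sa>170)&(V>100)&(W[...,2]>.322)];x=(R[:,:2]-TR)@U
    print(c,len(R),np.percentile(x,[2,50,98]).round(4),x.mean())
print(manip.current_time())
E
```

```text
open 24.3583 1.004798506875067 [ 0.   0.6 -0.9]
27.3667Traceback (most recent call last):
  File "<stdin>", line 8, in <module>
  File "h.py", line 30, in fit
    o=o[~np.isnan(o[:,1])];T=o[-1,0];t=o[:,0]-T
                             ~^^^^^^
IndexError: index -1 is out of bounds for axis 0 with size 0
```

View pics/m5.png

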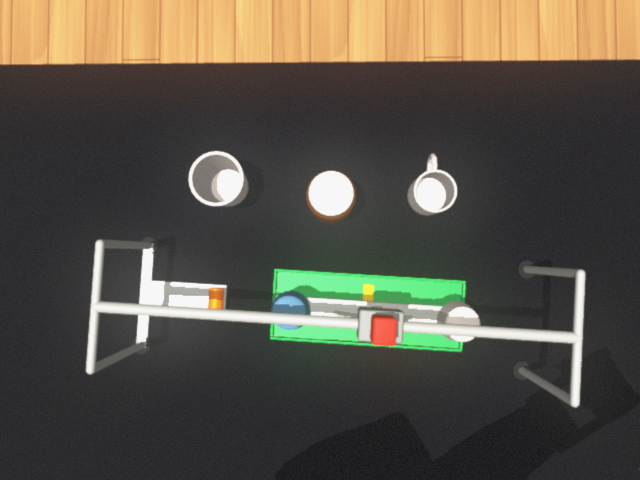

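The knob at (384,330) stands free over the tray and the arm is clear. My measurement used the retreated tool position by mistake, so I repeat it at the tray.

```bash
python3 - <<'E'
from h import *
c="top";A=[]
for i in range(14):
    t=manip.current_time();im,d=manip.grab_frame(c);W,h=cloud(c,im,d);A.append((t,)+swing(W,d>0,TR)[:2])
o=np.array(A);T,p,s=fit(o,5.03);print(p,s,np.hypot(*p[:2]),o[:,2].min())
for c in("top","side"):
    im,d=manip.grab_frame(c);W,h=cloud(c,im,d);H,Sa,V=h[...,0],h[...,1],h[...,2]
    R=W[(d>0)&((H<6)|(H>174))&(Sa>170)&(V>100)&(W[...,2]>.322)];x=(R[:,:2]-TR)@U
    print(c,len(R),np.percentile(x,[2,50,98]).round(4),x.mean())
    m=(d>0)&(H>45)&(H<80)&(Sa>120)&(V>60)&(W[...,2]<.03)&(abs(W[...,0]-.5)<.09)&(abs(W[...,1]+.05)<.22);x=(W[m][:,:2]-TR)@U;print(" tray ends",np.percentile(x,[.3,99.7]))
print(manip.current_time())
E
```

```text
[-6.35708510e-04  8.67757368e-04 -8.35556422e-04  5.03000000e+00] 0.0007919990941851951 0.0010756989170237448 932.0
top 434 [-0.0176 -0.0065  0.0138] -0.004374900541374528
 tray ends [-0.18796872  0.19220374]
side 258 [-0.0203 -0.0091  0.0124] -0.007091224069062095
 tray ends [-0.18881068  0.19413429]
29.3667
```

```bash
python3 -c "
from bench import manip
print(manip.sign_off())"
```

```text
the job is handed in; nothing more can be done
None
```

The rack hangs over the drip tray, centred to within about 4–6 mm by the cameras, and still (swing about 0.001 rad). I held it still there for over 5 s before letting go of the knob, the arm is clear, and the job was handed in at 29.4 s; peak swing was about 0.35 rad, just after it came off the bump.

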